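Unload a specimen mount from the angled viewing stand

TASK

Take the cranked push-out rod from its rack, reach its upturned end in under the angled viewing stand and push the specimen mount up from below until it stands a good centimetre proud of the deck and stays there by itself. Hang the rod back in the fork of its rack, draw the mount out of the stand and set it down, without dropping it, upright with its polished face up on the floor of a free cell of the specimen tray. Leave the other mounts, the bottle and the brush alone.

Things in the scene. Friction and masses are not known exactly. Their poses are not given: they have to be found in the camera images.
- stand: fixed aluminium viewing stand, base plate 130 x 90 x 10 mm; origin at bench level under the socket's mouth. x points from its low front to its high rear, z up. The sloped deck rests on a front and a rear upright (8 mm plates across y, 76 mm wide, at x = -40 and +52 mm); below the deck the left and right sides (+y, -y) are open
- socket: sloped deck of the stand: plate 112 (x, up the slope) x 80 (y) x 12 mm, tilted 30 deg to face up and towards the stand's low front (-x). Origin in its upper face at the centre of the socket's mouth, 105 mm above the bench; z is the socket's axis, square to the deck, pointing out; y is the stand's y. Socket: round hole 34 mm wide, 25 mm deep. Three sprung plungers, 6 mm below the mouth, grip the mount's side
- ejector_hole (a point): centre of the 20 mm round ejector hole, in the flat underside of the 50 x 50 mm boss below the deck, 29 mm below the socket's mouth along the socket's axis. The socket's floor round the hole is 4 mm thick and the mount rests on it; the mount is pushed up through this hole
- mount: the specimen mount: black cylinder, 32 mm diameter, 25 mm high, about 40 g, polished upper face with a small inlaid section; origin at the centre of its underside, z towards the polished face. Starts bottomed in the socket, face flush with the deck. Sliding it takes about 3 to 5 N; it stays where it is pushed while 8 mm or more of it is in the socket (raised up to 17 mm)
- rod: cranked push-out rod, about 160 g: shaft of 8 mm diameter; a foot of 8 mm diameter runs 62 mm along +x from its lower end to an upturned end parallel to the shaft. Origin on the shaft's axis at the foot's centre line, z up the shaft. With the foot up against the stand's boss the mount is raised 15 mm
- rod_tip (a point): middle of the flat top of the rod's upturned end (white cap of 10 mm diameter), 23 mm above the foot's centre line
- rod_collar (a point): centre of the underside of the rod's collar (36 mm diameter, 5 mm thick), on the shaft's axis, 70 mm above the foot's centre line
- rod_grip (a point): middle of the rod's grey handle, 104 mm above the foot's centre line; handle 58 mm long, 18 x 18 mm square section, flats square to the rod's x and y
- rack: fixed dark steel rack: base 110 x 100 x 8 mm, rear upright at x = +52 mm, and a fork plate 64 mm wide, 6 mm thick. Its slot, 15 mm wide along x, is open to the rack's front (-x): prongs end at x = -26 mm, slot's closed end at x = +8 mm. Origin at bench level under the hanging place. The rod starts hanging there, foot roughly along the rack's +y; lift it a little, then draw it out along -x
- rack_seat (a point): hanging place: top of the fork, 110 mm above the bench, on the slot's middle line; the collar's underside centre rests here
- tray: fixed white specimen tray, 150 x 150 mm, four square cells 69 mm wide at 73 mm pitch; walls and dividers 13 mm high and 4 mm thick, floor 4 mm above the bench; origin at bench level under its middle. The two cells on its +x side hold other mounts, the two on its -x side are free
- tray_cell_a (a point): middle of the floor of one free cell of the tray (x = -36.5, y = +36.5 mm)
- tray_cell_b (a point): middle of the floor of the other free cell (x = -36.5, y = -36.5 mm)
- spare_round: another round black mount, 32 mm diameter, 25 mm high, in the tray; origin at the centre of its underside; leave alone
- spare_square: a square black mount, 30 x 30 x 22 mm, in the tray; origin at the centre of its underside; leave alone
- bottle: clear dispenser bottle, 44 mm diameter, 100 mm high, standing on the bench; origin at the centre of its underside; leave alone
- brush: small flat cleaning brush with a wooden handle, 150 mm long, about 15 mm high, lying on the bench; leave alone
Things that resemble listed ones, but are neither listed nor needed, are in the scene too. Leave any pink look-alike of the rod alone.

How it is judged:
By the outcome, as a careful person would: the job done as asked, in the order asked, and still so for the second after the job is handed in, with the robot touching nothing.
It also fails if it takes over 69 s, if anything falls off the work surface, if the arm or the gripper's body presses on something with over 40 N, if the wrist force passes 120 N, or if a joint passes its speed limit or range.

ROBOT

A 6-joint arm with a two-finger parallel gripper is mounted at the origin on the work surface. World frame = base frame: x ahead of the robot, y to its left, z up, the work surface at z = 0. Lengths are in m, angles in rad, forces in N, time in s.
With the tool pointing down it reaches from about 0.35 to 0.85 m from the base axis. Payload 8.1 kg.
Tool frame: the origin (TCP) lies at the very end of the fingers, on their centre line; the grasp point (between the pads) lies 19 mm behind it; z points along the fingers, y is the line along which they close (so a half turn about z gives the same grasp; the last joint's range is limited). The gripper opens to 93 mm and grips with 3 to 60 N. Pads are 15 mm wide; open, the fingers measure 128 mm over their backs; the gripper's body (75 mm by 188 mm) begins 65 mm behind the grasp point.
Start: joints at [-1.357, 0.13, 1.488, -0, 1.523, -0.085], TCP at [0.177, -0.573, 0.184] pointing down, gripper open.
Joint ranges: [-2.96, 2.96], [-0.89, 2.26], [0.02, 2.5], [-1.34, 4.48], [0, 2.73], [-2.66, 2.66]. Speed limits (rad/s): [2.39, 2.39, 2.79, 3.14, 3.14, 3.14].

INTERFACE

Orientations are given as a rotation vector (axis times angle).
In Python, from plant import robot gives the robot as it stands. The module is installed in compiled form; this text tells all that it offers.
- The arm moves only by the tool play_rows, never from a script. Its argument "increments" is text: rows parted by semicolons, each of 5 numbers parted by spaces: the shift along the tool's x, y, z in mm, then the turn about the tool's z in degrees, then the closure, from -1 (fully open) to 1 (shut). In form: dx dy dz yaw claw; .... A call has 1 to 20 rows; each row is the pose to reach, as a shift and turn from the pose commanded when the call began, along the tool's axes at that moment; what a row does not reach only later rows make up. A row lasts 1/10 s, in which the tool goes at most 50 mm and 8.59 degrees, less where a joint would pass 70% of its speed; a pose out of reach is approached as far as the arm can. A call with a gripper value outside its range is refused whole. The fingers move at their own pace and stop on an object; "force" is the grip in N (left out, the last holds). Time passes only in rows, so rows that repeat a pose let the fingers close. It gives the time, the measured TCP pose, the force, the opening and the grip force at its end, in the units of the state.
- robot.read_state(): the state, without advancing time (a new reading comes with each control period).
- robot.read_camera(name): name is "scene" or "top" or "wrist"; returns the picture (420x560x3 uint8, blue, green, red); there is no depth.
- robot.calibration(name): a dict with "vertical_fov" (degrees; the focal length in pixels is half the picture's height over the tangent of half this angle, whatever the lens; pixels are square), "cx", "cy" (the principal point, pixels), "D" ([k1, k2, p1, p2, k3] as OpenCV has them; the pictures are not rectified), "rvec" (rotation vector, rad) and "tvec" (3), from world to camera coordinates, as OpenCV has them. Camera axes: x right, y down, z forward; pixel columns grow to the right and rows downward; lengths in m; the calibration is good to about 2 mm. A picture is of the moment at which its call begins: read the wrist's pose just before it. calibration takes no time and is no camera call; for the wrist camera it gives the pose at the moment of the call.
- robot.close_job(): hands the job in; it is judged then, once.
Trained networks look in the newest picture that a camera, given by its name, has taken for a name from the list of things; names that differ only in an ending like _2 or _b are one class to them, and where a whole thing is asked for, a point or a joint stands for the part that bears it (a point fixed in the world has none). Each returns a list of dicts, best first, with "conf" (0 to 1); they miss things now and then, are a little off and sometimes report something else, mostly with a low value. They report only what shows in the picture. A call takes as long as a camera call. They do not tell look-alikes from the thing itself.
- robot.recognise(camera, query): "centre" ([x, y, z] in m, in world coordinates, good to about 4 mm: the middle of the surface that is visible of it).
- robot.regions_of(camera, query): "pixels" (420x560 bool, what is visible of it).
- robot.landmark_of(camera, query): "centre" ([x, y, z] in m, in world coordinates, good to about 4 mm: a listed point, or the origin of a listed thing).
The state is a dict: "t": time; "q": joint angles; "dq": joint speeds; "joint_torque": joint torques, N m; "tool_pos": TCP position; "orientation": TCP orientation; "force": force on the tool from outside, world axes, zero at the start; "wrist_torque": the same for the moment, N m; "opening": finger opening in m; "gripper_force": force on a finger pad.
Only numpy, scipy, OpenCV 4.12 (cv2) and the standard library are available. Lean on these libraries where they do the work, as an engineer would, in place of code of your own. Each camera call takes 0.05 s, during which the arm holds its last target. There are 200 camera calls.

## Working session

There is one attempt and no reset: what is moved stays moved. The work goes in short steps, Python scripts to look and compute and a tool call to move; the robot and the scene stay as the last step left them, time stands still between calls to the robot, and variables do not carry over. Pictures are saved under pics/ and viewed, at most 10 in all, crops included, and the job is handed in when it is done.

Besides the shell and the picture viewer there is one more tool, called after ">>>" as a command line: name --argument value ..., lists and objects as JSON in quotes. play_rows: Moves the arm, as the interface text tells. Its arguments: {"type":"object","properties":{"increments":{"type":"string"},"force":{"type":"number"}},"required":["increments"]}

```bash
mkdir -p pics; cat > h.py <<'E'
import numpy as np, cv2
from scipy.spatial.transform import Rotation as R
from plant import robot
def K(c):
    k=robot.calibration(c); f=210/np.tan(np.radians(k["vertical_fov"])/2)
    return np.array([[f,0,k["cx"]],[0,f,k["cy"]],[0,0,1]]),np.array(k["D"]),np.array(k["rvec"]),np.array(k["tvec"])
def proj(c,P):
    k,D,r,t=K(c); return cv2.projectPoints(np.array(P,float).reshape(-1,3),r,t,k,D)[0].reshape(-1,2)
def ray(c,px):
    k,D,r,t=K(c); u=cv2.undistortPoints(np.array(px,float).reshape(-1,1,2),k,D).reshape(-1,2)
    Rm=cv2.Rodrigues(r)[0]; d=np.c_[u,np.ones(len(u))]@Rm; return -Rm.T@t.ravel(),d
def onz(c,px,z):
    o,d=ray(c,px); return o+d*((z-o[2])/d[:,2])[:,None]
E
python3 - <<'E'
from h import *
for c in("scene","top"):
    cv2.imwrite(f"pics/{c}0.png",robot.read_camera(c))
    for q in("stand","socket","ejector_hole","mount","rod","rod_tip","rod_collar","rod_grip","rack","rack_seat","tray","tray_cell_a","tray_cell_b","bottle","brush","spare_round"):
        print(c,q,[(np.round(d["centre"],3).tolist(),round(d["conf"],2)) for d in robot.landmark_of(c,q)][:3])
print(robot.read_state())
E
```

```text
scene stand [([0.628, -0.017, -0.0], 0.87), ([0.578, 0.285, 0.063], 0.51)]
scene socket [([0.625, -0.021, 0.101], 0.93), ([0.536, -0.246, 0.003], 0.6)]
scene ejector_hole [([0.625, -0.008, 0.078], 0.88)]
scene mount [([0.623, -0.007, 0.084], 0.72), ([0.625, -0.009, 0.076], 0.22)]
scene rod [([0.516, 0.289, 0.044], 0.82), ([0.456, 0.387, 0.025], 0.65), ([0.317, 0.317, 0.025], 0.61)]
scene rod_tip [([0.577, 0.288, 0.064], 0.66), ([0.378, 0.305, 0.005], 0.56), ([0.678, 0.477, 0.005], 0.51)]
scene rod_collar [([0.714, 0.415, 0.021], 0.71), ([0.518, 0.292, 0.113], 0.6), ([0.32, 0.25, 0.018], 0.52)]
scene rod_grip [([0.322, 0.22, 0.016], 0.85), ([0.52, 0.289, 0.144], 0.83), ([0.747, 0.409, 0.013], 0.61)]
scene rack [([0.518, 0.288, 0.001], 0.8)]
scene rack_seat [([0.517, 0.29, 0.042], 0.57), ([0.517, 0.294, 0.11], 0.55), ([0.626, -0.01, 0.075], 0.55)]
scene tray [([0.5, -0.289, 0.001], 0.8), ([0.516, 0.291, 0.115], 0.24)]
scene tray_cell_a [([0.459, -0.326, 0.007], 0.86), ([0.536, -0.316, 0.004], 0.57), ([0.519, 0.29, 0.109], 0.23)]
scene tray_cell_b [([0.459, -0.326, 0.007], 0.86), ([0.53
[... 1316 characters left out ...]
{'t': 1.7, 'q': array([-1.35738787e+00,  1.30374368e-01,  1.48819242e+00, -3.96349349e-05,
        1.52300304e+00, -8.53802767e-02]), 'dq': array([ 2.67841112e-04, -2.74382917e-05, -8.41386967e-04,  1.45120414e-03,
       -1.55318893e-04, -1.66948191e-03]), 'joint_torque': array([ 3.62354012e-05, -5.59741974e+01, -4.92050886e+01,  7.66950008e-02,
        2.24652659e-02, -4.43778765e-05]), 'tool_pos': array([ 0.17663655, -0.57341945,  0.18445471]), 'orientation': array([ 3.10657424e+00,  4.67591536e-01, -5.97653661e-05]), 'force': array([ 0.28609923, -0.01289601,  1.38195299]), 'wrist_torque': array([-0.00038988, -0.01265546,  0.04028016]), 'gripper_force': 0.0, 'opening': 0.0932535154575466}
```

View pictures.

View pics/scene0.png

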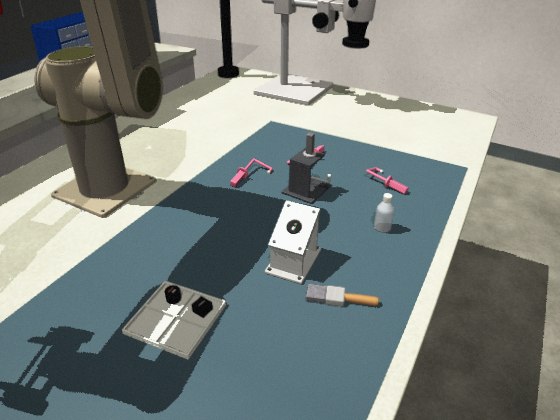

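View pics/top0.png

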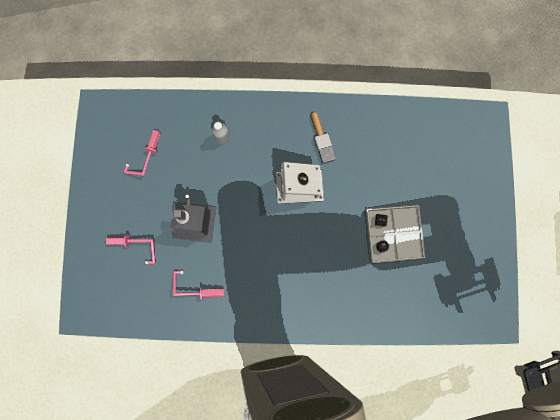

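```bash
cat >> h.py <<'E'
def tool():
    s=robot.read_state(); return np.array(s["tool_pos"]),R.from_rotvec(s["orientation"]).as_matrix()
def inc(target,yawdeg):
    "increments (mm, deg) to reach world TCP target with tool-x at yaw (deg)"
    p,M=tool(); d=M.T@(np.array(target)-p)*1000
    y0=np.degrees(np.arctan2(M[1,0],M[0,0])); w=-(yawdeg-y0); w=(w+180)%360-180
    return np.round(d,1),np.round(w,1)
E
python3 - <<'E'
from h import *
p,M=tool(); k,D,r,t=K("wrist"); Rm=cv2.Rodrigues(r)[0]; c=-Rm.T@t.ravel()
print("cam in tool",M.T@(c-p),"\n",(Rm@M).round(3), k[0,0])
print(inc([.53,-.02,.33],90))
E
```

```text
cam in tool [ 0.08606991  0.00035922 -0.20032751] 
 [[ 0.001  1.     0.   ]
 [-0.954  0.001 -0.301]
 [-0.301 -0.     0.954]] 354.7762274746977
(array([ 500.6, -424.9, -145.6]), np.float64(-72.9))
```

>>> play_rows --increments "0 0 -100 -10 -1;100 -80 -150 -20 -1;543 -405 -146 -73 -1;543 -405 -146 -73 -1;543 -405 -146 -73 -1;543 -405 -146 -73 -1;543 -405 -146 -73 -1;543 -405 -146 -73 -1;543 -405 -146 -73 -1;543 -405 -146 -73 -1;543 -405 -146 -73 -1;543 -405 -146 -73 -1;543 -405 -146 -73 -1;543 -405 -146 -73 -1;543 -405 -146 -73 -1;543 -405 -146 -73 -1;543 -405 -146 -73 -1;543 -405 -146 -73 -1"

```text
t: 3.5
tool_pos: [0.576, -0.0272, 0.3303]
orientation: [2.22, 2.223, -0.001]
force: [0.2, 0.5, 0.1]
opening: 0.0927
gripper_force: 0.0
```

```bash
python3 - <<'E'
from h import *
p,M=tool();print(p.round(4),np.degrees(np.arctan2(M[1,0],M[0,0])))
cv2.imwrite("pics/w1.png",robot.read_camera("wrist"))
for q in("stand","socket","ejector_hole","mount"):
    print(q,[(np.round(d["centre"],4).tolist(),round(d["conf"],2)) for d in robot.landmark_of("wrist",q)][:3])
print(inc([.518,.27,.33],90))
E
```

```text
[ 0.576  -0.0272  0.3303] 90.09212114766356
stand [([0.627, -0.02, -0.0016], 0.79), ([0.465, -0.3275, 0.0011], 0.74)]
socket [([0.6272, -0.0205, 0.1032], 0.66)]
ejector_hole [([0.6259, -0.0007, 0.0796], 0.86), ([0.6243, -0.0196, -0.0036], 0.24)]
mount [([0.6274, -0.0101, 0.086], 0.81)]
(array([297.5, -57.9,   0.6]), np.float64(0.0))
```

View pics/w1.png

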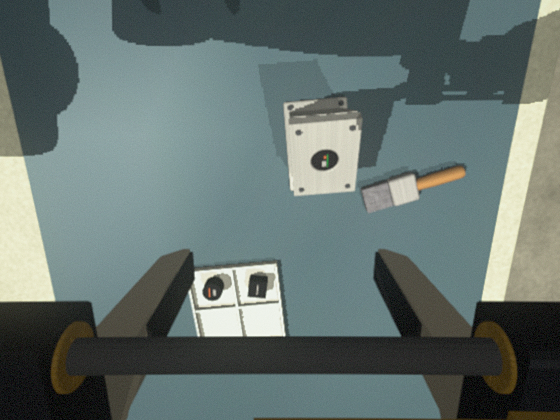

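```bash
python3 - <<'E'
from h import *
for q in("socket","mount","stand"):
    for d in robot.regions_of("wrist",q)[:1]:
        m=d["pixels"].astype(np.uint8); ys,xs=np.nonzero(m)
        c=max(cv2.findContours(m,0,2)[0],key=cv2.contourArea)
        print(q,d["conf"],m.sum(),xs.mean(),ys.mean(),cv2.approxPolyDP(cv2.convexHull(c),4,True).reshape(-1,2).tolist())
def S(yaw,o,P):
    a=np.radians(yaw); return np.array(P)@np.array([[np.cos(a),np.sin(a),0],[-np.sin(a),np.cos(a),0],[0,0,1]])+o
def deck(u,v): return [u*np.cos(np.pi/6),v,.105+u*.5]
for yaw in (88,90,92,94,96):
    o=[.627,-.020,0]
    print(yaw,proj("wrist",S(yaw,o,[deck(.056,.04),deck(.056,-.04),deck(-.056,-.04),deck(-.056,.04),deck(0,0)])).round(0).tolist())
im=cv2.imread("pics/w1.png")[85:210,260:385]; cv2.imwrite("pics/w1c.png",cv2.resize(im,None,fx=4.6,fy=4.6,interpolation=3))
E
```

```text
socket 0.57 4832 324.48882450331126 152.0819536423841 [[359, 112], [354, 190], [295, 195], [289, 119]]
mount 0.81 457 324.2253829321663 159.48140043763675 [[336, 153], [331, 168], [313, 166], [316, 152]]
stand 0.68 6176 321.3521696891192 144.1832901554404 [[344, 97], [361, 116], [354, 190], [294, 195], [283, 103]]
88 [[294.0, 121.0], [367.0, 123.0], [349.0, 195.0], [289.0, 193.0], [324.0, 161.0]]
90 [[292.0, 122.0], [365.0, 122.0], [351.0, 194.0], [290.0, 194.0], [324.0, 161.0]]
92 [[290.0, 123.0], [364.0, 121.0], [352.0, 193.0], [292.0, 195.0], [324.0, 161.0]]
94 [[289.0, 125.0], [362.0, 119.0], [353.0, 192.0], [293.0, 196.0], [324.0, 161.0]]
96 [[287.0, 126.0], [361.0, 118.0], [355.0, 191.0], [294.0, 197.0], [324.0, 161.0]]
```

View pics/w1c.png

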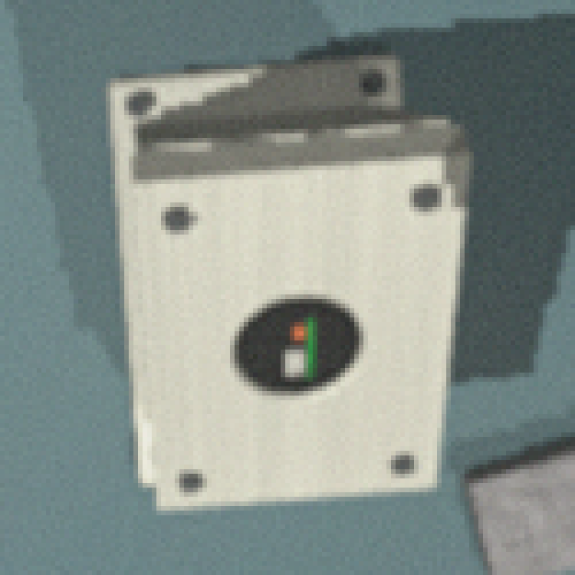

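>>> play_rows --increments "298 -58 0 0 -1;298 -58 0 0 -1;298 -58 0 0 -1;298 -58 0 0 -1;298 -58 0 0 -1;298 -58 0 0 -1;298 -58 0 0 -1;298 -58 0 0 -1;298 -58 0 0 -1;298 -58 0 0 -1"

```text
t: 4.9
tool_pos: [0.5183, 0.2698, 0.3305]
orientation: [2.221, 2.221, -0.0]
force: [-0.1, -0.2, 0.5]
opening: 0.0932
gripper_force: 0.0
```

```bash
python3 - <<'E'
from h import *
p,M=tool();print(p.round(4),np.degrees(np.arctan2(M[1,0],M[0,0])))
cv2.imwrite("pics/w2.png",robot.read_camera("wrist"))
for q in("rack","rack_seat","rod","rod_tip","rod_collar","rod_grip"):
    print(q,[(np.round(d["centre"],4).tolist(),round(d["conf"],2)) for d in robot.landmark_of("wrist",q)][:4])
E
```

```text
[0.5183 0.2698 0.3305] 90.0007627219983
rack [([0.5134, 0.295, -0.0008], 0.95)]
rack_seat [([0.5214, 0.2901, 0.1098], 0.94), ([0.6302, -0.0198, -0.0005], 0.25)]
rod [([0.5139, 0.2938, 0.0408], 0.79), ([0.6523, 0.4241, 0.0297], 0.71), ([0.4577, 0.3881, 0.0247], 0.69), ([0.5164, 0.2927, 0.1087], 0.58)]
rod_tip [([0.5796, 0.2898, 0.0581], 0.81), ([0.378, 0.3, 0.008], 0.72), ([0.3982, 0.4104, 0.0048], 0.65)]
rod_collar [([0.4631, 0.456, 0.0215], 0.75), ([0.7151, 0.4103, 0.022], 0.75), ([0.5147, 0.2857, 0.1114], 0.72), ([0.3171, 0.2457, 0.0202], 0.58)]
rod_grip [([0.5172, 0.2885, 0.1419], 0.97), ([0.3275, 0.2164, 0.0153], 0.86), ([0.7498, 0.4037, 0.0137], 0.57)]
```

View pics/w2.png

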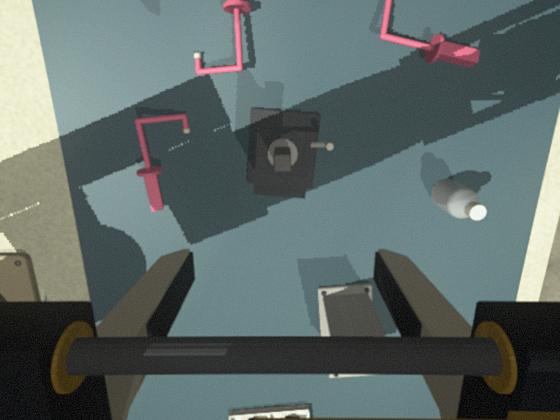

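```bash
cat >> h.py <<'E'
def S(yaw,o,P):
    a=np.radians(yaw); return np.array(P)@np.array([[np.cos(a),np.sin(a),0],[-np.sin(a),np.cos(a),0],[0,0,1]])+np.array([o[0],o[1],0])
def deck(u,v): return [u*np.cos(np.pi/6),v,.105+u*.5]
E
python3 - <<'E'
from h import *
im=cv2.imread("pics/w2.png")[95:210,230:345]; cv2.imwrite("pics/w2c.png",cv2.resize(im,None,fx=5.2,fy=5.2,interpolation=3))
# candidate poses of the rack: base top corners, prong ends
for yaw in(-90,-94,-98):
    o=[.517,.290]
    B=S(yaw,o,[[-.055,-.05,.008],[-.055,.05,.008],[.055,.05,.008],[.055,-.05,.008],[-.026,-.032,.11],[-.026,.032,.11],[0,0,.11]])
    print(yaw,proj("wrist",B).round(0).tolist())
for a in(0,-2,-4): print(a,proj("wrist",S(a,[.517,.289],[[.062,0,.063],[0,0,.173],[.009,.009,.173],[-.009,.009,.173],[-.009,-.009,.173],[.009,-.009,.173]])).round(0).tolist())
E
```

```text
-90 [[246.0, 102.0], [317.0, 102.0], [315.0, 178.0], [249.0, 178.0], [254.0, 130.0], [309.0, 130.0], [281.0, 152.0]]
-94 [[249.0, 99.0], [320.0, 104.0], [312.0, 180.0], [246.0, 176.0], [255.0, 128.0], [310.0, 132.0], [281.0, 152.0]]
-98 [[252.0, 97.0], [322.0, 107.0], [309.0, 182.0], [244.0, 173.0], [257.0, 126.0], [312.0, 134.0], [281.0, 152.0]]
0 [[329.0, 147.0], [281.0, 163.0], [290.0, 154.0], [272.0, 154.0], [272.0, 171.0], [290.0, 171.0]]
-2 [[329.0, 149.0], [281.0, 163.0], [290.0, 154.0], [272.0, 153.0], [272.0, 171.0], [289.0, 172.0]]
-4 [[329.0, 151.0], [281.0, 163.0], [290.0, 154.0], [273.0, 153.0], [272.0, 171.0], [289.0, 172.0]]
```

View pics/w2c.png

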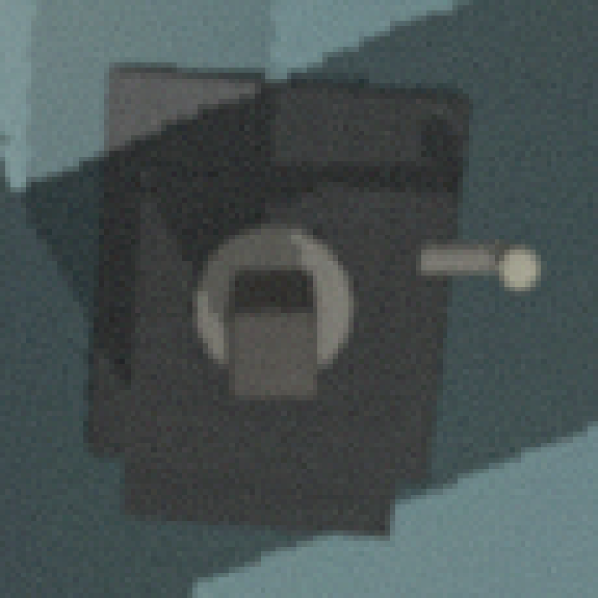

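>>> play_rows --increments "19 0 50 0 -1;19 0 100 0 -1;19 0 150 0 -1;19 0 190 0 -0.2;19 0 199 0 -0.2;19 0 199 0 1;19 0 199 0 1;19 0 199 0 1;19 0 199 0 1;19 0 199 0 1;19 0 199 0 1;19 0 199 0 1;19 0 199 0 1;19 0 199 0 1" --force 40

```text
t: 6.65
tool_pos: [0.5176, 0.2904, 0.1314]
orientation: [-2.219, -2.224, 0.0]
force: [-0.2, -0.1, 1.0]
opening: 0.0174
gripper_force: 40.0
```

```bash
cat > fit.py <<'E'
from h import *
from scipy.optimize import least_squares
# deck corners seen in w1 (TCP .576 -.0272 .3303 yaw 90.09): camera pose rebuilt from the tool
def camW(p,yaw):
    return p,yaw
E
python3 - <<'E'
from h import *
from scipy.optimize import least_squares
s=robot.read_state(); print(s["t"],s["tool_pos"],s["force"],s["opening"],s["gripper_force"])
p,M=tool(); k,D,r,t=K("wrist"); C=cv2.Rodrigues(r)[0]; c=-C.T@t.ravel()
Mr=C@M; off=M.T@(c-p)                      # fixed camera-in-tool transform
a=np.radians(90.09); M1=np.array([[np.cos(a),np.sin(a),0],[np.sin(a),-np.cos(a),0],[0,0,-1]])
C1=Mr@M1.T; c1=np.array([.576,-.0272,.3303])+M1@off; r1=cv2.Rodrigues(C1)[0]; t1=-C1@c1
obs=np.array([[288.9,124.1],[360.7,118.7],[355.2,191.1],[294.1,195.9],[324.8,160]])
P=[deck(.056,.04),deck(.056,-.04),deck(-.056,-.04),deck(-.056,.04),deck(0,0)]
def f(v):
    d=cv2.projectPoints(S(v[2],v[:2],P),r1,t1,k,D)[0].reshape(-1,2)-obs; return (d*[[1,1]]*4+0).ravel() if 0 else d.ravel()
s=least_squares(f,[.627,-.02,94],x_scale=[.01,.01,3]); print(s.x,s.fun.round(1))
E
```

```text
6.65 [0.51759972 0.29038558 0.13142733] [-0.21978991 -0.13105731  1.04552316] 0.017384318259092823 39.97632086277008
[ 6.27196689e-01 -1.93087754e-02  9.51930200e+01] [-0.4  0.6  1.2 -0.7 -0.7 -0.5  0.  -0.2 -0.2  0.8]
```

>>> play_rows --increments "0 0 -5 0 1;0 0 -10 0 1;0 0 -15 0 1;0 0 -16 0 1;15 1 -16 0 1;30 2.5 -16 0 1;45 4 -16 0 1;60 5 -16 0 1;75 6.5 -16 0 1;75 6.5 -40 0 1;75 6.5 -70 0 1;75 6.5 -105 0 1;75 6.5 -105 0 1" --force 45

```text
t: 7.95
tool_pos: [0.5265, 0.3679, 0.2431]
orientation: [2.217, 2.223, 0.015]
force: [0.5, 0.9, -0.9]
opening: 0.0173
gripper_force: 45.0
```

```bash
python3 - <<'E'
from h import *
s=robot.read_state(); print(s["t"],s["tool_pos"],s["force"],s["opening"],s["gripper_force"])
cv2.imwrite("pics/w3.png",robot.read_camera("wrist")); p=s["tool_pos"]
for c in("wrist","scene","top"):
  if c!="wrist": robot.read_camera(c)
  for q in("rod_tip","rod_grip","rod_collar","rod"):
    L=[d for d in robot.landmark_of(c,q) if d["centre"][2]>.1]
    print(c,q,[((np.array(d["centre"])-p).round(4).tolist(),round(d["conf"],2)) for d in L][:2])
print(inc([.500,-.0065,.2365],95.2))
E
```

```text
7.95 [0.52649052 0.36789478 0.24308048] [ 0.47652592  0.88918081 -0.94394407] 0.017280575031066357 44.96854305267334
wrist rod_tip [([0.0608, 0.0001, -0.0717], 0.74)]
wrist rod_grip [([0.0001, -0.0043, 0.0116], 0.96)]
wrist rod_collar [([0.0001, -0.0039, -0.0188], 0.95)]
wrist rod [([-0.0033, 0.0025, -0.0911], 0.84)]
scene rod_tip [([0.058, -0.0076, -0.0799], 0.65)]
scene rod_grip [([-0.0017, 0.0003, 0.0005], 0.92)]
scene rod_collar [([-0.0011, -0.0043, -0.0307], 0.84)]
scene rod [([-0.0051, -0.0067, -0.0998], 0.77)]
top rod_tip [([0.0635, -0.0044, -0.0729], 0.84)]
top rod_grip [([-0.0057, -0.0087, 0.0028], 0.82)]
top rod_collar [([-0.0031, -0.0081, -0.0297], 0.7)]
top rod [([-0.0029, -0.0047, -0.0985], 0.8)]
(array([-3.718e+02, -2.480e+01, -1.000e-01]), np.float64(-5.1))
```

```bash
python3 - <<'E'
from h import *
print(tool()[0],inc([.500,-.007,.2365],95.2))
E
```

```text
[0.52406398 0.36535802 0.23646636] (array([-3.723e+02, -2.480e+01, -1.000e-01]), np.float64(-5.1))
```

>>> play_rows --increments "-40 -3 0 0 1;-80 -6 0 -1 1;-120 -9 0 -2 1;-160 -12 0 -3 1;-200 -15 0 -4 1;-240 -18 0 -5 1;-280 -20 0 -5.2 1;-320 -22 0 -5.2 1;-350 -24 0 -5.2 1;-365 -24.5 0 -5.2 1;-372 -24.5 0 -5.2 1;-372 -24.5 30 -5.2 1;-372 -24.5 60 -5.2 1;-372 -24.5 60 -5.2 1;-372 -24.5 60 -5.2 1;-372 -24.5 60 -5.2 1;-372 -24.5 60 -5.2 1"

```text
t: 10.4
tool_pos: [0.5016, -0.0065, 0.1785]
orientation: [2.114, 2.321, 0.003]
force: [1.1, 0.0, -0.4]
opening: 0.0174
gripper_force: 45.0
```

```bash
python3 - <<'E'
from h import *
s=robot.read_state(); p,M=tool(); print(s["t"],p,s["dq"].round(3),np.degrees(np.arctan2(M[1,0],M[0,0])))
cv2.imwrite("pics/w4.png",robot.read_camera("wrist"))
for c in("wrist","scene","top"):
  if c!="wrist": cv2.imwrite(f"pics/{c}4.png",robot.read_camera(c))
  for q in("rod_tip","rod_collar","rod","socket","ejector_hole","stand"):
    L=[d for d in robot.landmark_of(c,q) if np.linalg.norm(np.array(d["centre"])[:2]-[.58,-.01])<.1]
    print(c,q,[((np.array(d["centre"])-(p if q[0]=='r' else 0)).round(4).tolist(),round(d["conf"],2)) for d in L][:2])
print(tool()[0])
u=[.996,.091,0]
rod=p+np.array([0,0,-.0915]);print("tip pred px wrist",proj("wrist",[rod+.062*np.array(u)+[0,0,.023]]))
E
```

```text
10.4 [ 0.50156068 -0.00653471  0.17851357] [-0.005  0.001  0.006 -0.    -0.005 -0.001] 95.34752472736056
wrist rod_tip [([0.0586, 0.0036, -0.0708], 0.97)]
wrist rod_collar [([-0.0019, -0.0048, -0.0181], 0.87), ([-0.0036, 0.0006, -0.0917], 0.67)]
wrist rod [([-0.0028, 0.0003, -0.0914], 0.84)]
wrist socket [([0.6242, -0.0217, 0.1063], 0.69)]
wrist ejector_hole []
wrist stand [([0.6256, -0.0188, -0.0031], 0.68)]
scene rod_tip [([0.058, 0.0058, -0.0735], 0.98)]
scene rod_collar [([0.0012, -0.0006, -0.0204], 0.59), ([0.0616, 0.0003, -0.0705], 0.34)]
scene rod [([-0.0046, -0.0005, -0.0909], 0.66)]
scene socket [([0.623, -0.02, 0.1], 0.86)]
scene ejector_hole [([0.6277, -0.0096, 0.0768], 0.6)]
scene stand [([0.6272, -0.0198, -0.0021], 0.96)]
top rod_tip []
top rod_collar []
top rod []
top socket []
top ejector_hole []
top stand []
[ 0.50032787 -0.00668402  0.1764399 ]
tip pred px wrist [[361.62448916 206.5444847 ]]
```

View pics/w4.png

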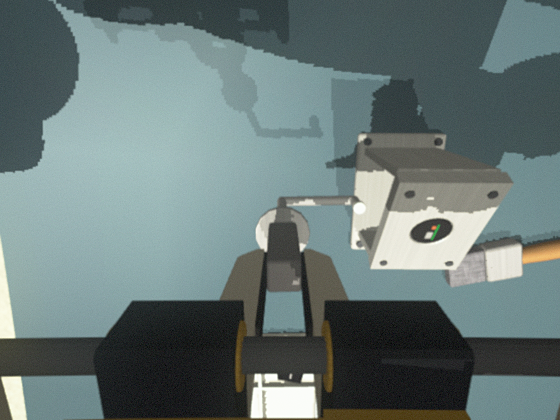

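```bash
python3 - <<'E'
from h import *
p=tool()[0];print(p)
for o in([.6262,-.0195],[.6272,-.0193]): print(proj("wrist",S(95.2,o,[deck(.056,.04),deck(.056,-.04),deck(-.056,-.04),deck(-.056,.04),deck(0,0)])).round(0).tolist())
print(inc([.5638,-.0106,.1365],95.2))
im=cv2.imread("pics/w4.png")[120:290,340:530]; cv2.imwrite("pics/w4c.png",cv2.resize(im,None,fx=3.4,fy=3.4,interpolation=3))
E
```

```text
[ 0.50032787 -0.00668402  0.1764399 ]
[[401.0, 184.0], [516.0, 184.0], [458.0, 271.0], [371.0, 270.0], [433.0, 233.0]]
[[402.0, 183.0], [518.0, 184.0], [459.0, 270.0], [372.0, 270.0], [434.0, 233.0]]
(array([-9.8, 62.8, 39.9]), np.float64(0.1))
```

View pics/w4c.png

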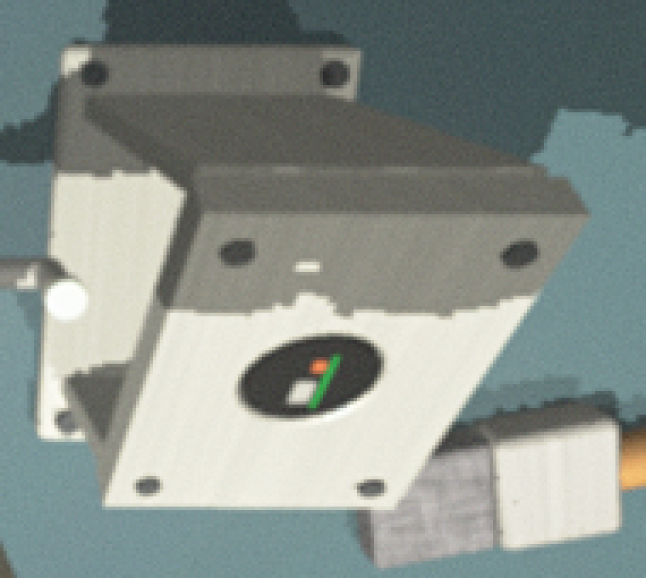

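>>> play_rows --increments "-4 0 20 0 1;-8 0 40 0 1;-8 0 40 0 1;-8 10 40 0 1;-8 22 40 0 1;-8 34 40 0 1;-8 46 40 0 1;-8 55 40 0 1;-8 62 40 0 1;-8 62 40 0 1;-8 62 40 0 1;-8 62 40 0 1"

```text
t: 12.65
tool_pos: [0.5625, -0.0089, 0.1364]
orientation: [-2.116, -2.322, 0.0]
force: [-1.1, -0.0, -1.4]
opening: 0.0172
gripper_force: 45.0
```

```bash
python3 - <<'E'
from h import *
s=robot.read_state(); p,M=tool(); print(s["t"],p,s["force"],np.degrees(np.arctan2(M[1,0],M[0,0])),s["opening"])
cv2.imwrite("pics/w5.png",robot.read_camera("wrist"));cv2.imwrite("pics/s5.png",robot.read_camera("scene"))
w=cv2.imread("pics/w5.png")[100:300,220:500];sc=cv2.imread("pics/s5.png")[140:290,200:380]
a=cv2.resize(w,(560,400));b=cv2.resize(sc,(480,400))
cv2.imwrite("pics/c5.png",cv2.resize(np.hstack([a,b]),(800,308)))
for q in("rod_collar","socket","stand"):
    print(q,[np.round(d["centre"],4).tolist() for d in robot.landmark_of("wrist",q)][:2])
E
```

```text
12.65 [ 0.56246671 -0.00888921  0.13642875] [-1.09713355 -0.02208932 -1.37564176] 95.32134774053253 0.017225499617289117
rod_collar [[0.5621, -0.0114, 0.1165], [0.7688, -0.0749, -0.0029]]
socket [[0.6261, -0.019, 0.1068]]
stand [[0.6257, -0.0191, -0.0011]]
```

View pics/c5.png

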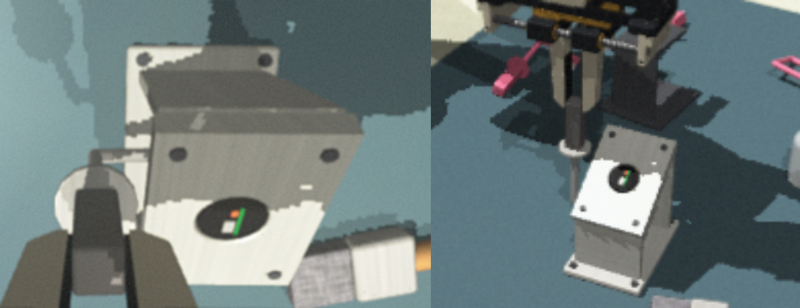

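>>> play_rows --increments "0 0 -4 0 1;0 0 -8 0 1;0 0 -11 0 1;0 0 -11 0 1;0 0 -11 0 1"

```text
t: 13.4
tool_pos: [0.563, -0.0089, 0.1477]
orientation: [2.116, 2.322, 0.0]
force: [-0.1, 0.2, -2.2]
opening: 0.0172
gripper_force: 45.0
```

>>> play_rows --increments "0 0 -2 0 1;0 0 -4 0 1;0 0 -6 0 1;0 0 -8 0 1;0 0 -8 0 1"

```text
t: 13.9
tool_pos: [0.5624, -0.0089, 0.1551]
orientation: [-2.115, -2.322, 0.001]
force: [-0.3, -0.3, -4.6]
opening: 0.0173
gripper_force: 45.1
```

>>> play_rows --increments "0 0 -2 0 1;0 0 -4 0 1;0 0 -6 0 1;0 0 -7 0 1;0 0 -8 0 1;0 0 -8 0 1;0 0 -8 0 1"

```text
t: 14.6
tool_pos: [0.5631, -0.0087, 0.1641]
orientation: [2.115, 2.322, 0.001]
force: [-0.5, 1.3, -3.4]
opening: 0.0168
gripper_force: 45.1
```

```bash
python3 - <<'E'
from h import *
s=robot.read_state();print(s["tool_pos"],s["force"],s["opening"])
for c in("wrist","scene"):
    robot.read_camera(c)
    for q in("mount","socket"):
        print(c,q,[(np.round(d["centre"],4).tolist(),round(d["conf"],2)) for d in robot.landmark_of(c,q)][:3],[(np.round(d["centre"],4).tolist(),round(d["conf"],2)) for d in robot.recognise(c,q)][:2])
E
```

```text
[ 0.56311486 -0.00874939  0.16406941] [-0.5237703   1.30115184 -3.36914606] 0.016796332289557247
wrist mount [([0.627, -0.0157, 0.0902], 0.82), ([0.5402, -0.3165, 0.0064], 0.18)] [([0.6252, -0.0215, 0.1132], 0.82)]
wrist socket [([0.6242, -0.0212, 0.1085], 0.81)] [([0.626, 0.0055, 0.1182], 0.93)]
scene mount [([0.6223, -0.0098, 0.0924], 0.59), ([0.4624, -0.2479, 0.0037], 0.45), ([0.5629, -0.0064, 0.1463], 0.35)] [([0.6273, -0.0214, 0.1124], 0.75), ([0.5425, -0.2525, 0.0279], 0.75)]
scene socket [([0.6229, -0.0197, 0.1019], 0.84), ([0.4609, -0.3233, 0.0044], 0.67), ([0.5371, -0.3173, 0.0035], 0.49)] [([0.6296, -0.0249, 0.0972], 0.81), ([0.5655, -0.0161, 0.1569], 0.68)]
```

>>> play_rows --increments "0 0 -1 0 1;0 0 -2 0 1;0 0 -2 0 1;0 0 -2 0 1"

```text
t: 15.5
tool_pos: [0.5627, -0.0089, 0.1651]
orientation: [-2.116, -2.322, 0.0]
force: [1.8, 0.2, -7.1]
opening: 0.0171
gripper_force: 45.0
```

>>> play_rows --increments "0 0 -0.7 0 1;0 0 -1.5 0 1;0 0 -1.5 0 1;0 0 -1.5 0 1"

```text
t: 15.9
tool_pos: [0.5628, -0.0089, 0.167]
orientation: [2.116, 2.322, -0.0]
force: [1.1, -0.0, -7.0]
opening: 0.0176
gripper_force: 45.0
```

>>> play_rows --increments "0 0 -0.7 0 1;0 0 -1.5 0 1;0 0 -1.5 0 1;0 0 -1.5 0 1"

```text
t: 16.3
tool_pos: [0.5626, -0.0088, 0.1682]
orientation: [-2.116, -2.322, 0.0]
force: [2.2, 0.8, -9.0]
opening: 0.017
gripper_force: 45.0
```

```bash
python3 - <<'E'
from h import *
s=robot.read_state();print(s["tool_pos"],s["force"],s["opening"])
cv2.imwrite("pics/w6.png",robot.read_camera("wrist"))
k,D,r,t=K("wrist")
m=[d for d in robot.regions_of("wrist","mount")][0]["pixels"]; ys,xs=np.nonzero(m); print(xs.min(),xs.max(),ys.min(),ys.max(),m.sum())
print([(np.round(d["centre"],4).tolist(),round(d["conf"],2)) for d in robot.landmark_of("wrist","mount")][:2])
th=np.linspace(0,2*np.pi,60)
for rr in(.008,.011,.014):
    pts=[[ (.016*np.cos(a))*.866-rr*.5, .016*np.sin(a), .105+.5*.016*np.cos(a)+.866*rr] for a in th]
    q=proj("wrist",S(95.2,[.6255,-.0185],pts)); print(rr,q.min(0).round(1),q.max(0).round(1))
E
```

```text
[ 0.56264824 -0.00882279  0.16824766] [ 2.21649308  0.83662833 -8.99790037] 0.017044354049523553
340 382 213 251 1365
[([0.6258, -0.0145, 0.0941], 0.82)]
0.008 [339.9 220.9] [381.8 246.4]
0.011 [340.3 224.1] [382.5 249.5]
0.014 [340.7 227.2] [383.2 252.5]
```

>>> play_rows --increments "0 0 -0.7 0 1;0 0 -1.5 0 1;0 0 -1.5 0 1;0 0 -1.5 0 1"

```text
t: 16.85
tool_pos: [0.5624, -0.0088, 0.169]
orientation: [-2.115, -2.321, 0.001]
force: [4.5, 1.5, -17.8]
opening: 0.0172
gripper_force: 45.0
```

>>> play_rows --increments "0 0 8 0 1;0 0 16 0 1;0 0 24 0 1;0 0 32 0 1;0 0 34 0 1;0 0 34 0 1;0 -12 34 0 1;0 -26 34 0 1;0 -40 34 0 1;0 -55 34 0 1;0 -65 34 0 1;0 -65 34 0 1;0 -65 34 0 1"

```text
t: 18.15
tool_pos: [0.4986, -0.015, 0.1364]
orientation: [2.116, 2.321, 0.001]
force: [1.3, 0.2, -1.4]
opening: 0.0173
gripper_force: 45.0
```

```bash
python3 - <<'E'
from h import *
s=robot.read_state();p,M=tool();print(p,s["force"],s["opening"],np.degrees(np.arctan2(M[1,0],M[0,0])))
cv2.imwrite("pics/w7.png",robot.read_camera("wrist"))
m=[d for d in robot.regions_of("wrist","mount")][0]["pixels"]; ys,xs=np.nonzero(m); print(xs.min(),xs.max(),ys.min(),ys.max(),m.sum())
th=np.linspace(0,2*np.pi,60)
for rr in(.0,.008,.011,.014):
    pts=[[ (.016*np.cos(a))*.866-rr*.5, .016*np.sin(a), .105+.5*.016*np.cos(a)+.866*rr] for a in th]
    q=proj("wrist",S(95.2,[.6255,-.0185],pts)); print(rr,q.min(0).round(1),q.max(0).round(1))
robot.read_camera("scene")
for c in("wrist","scene"):
    print([(np.round(d["centre"],4).tolist(),round(d["conf"],2)) for d in robot.landmark_of(c,"mount")][:2])
    print([((np.array(d["centre"])-p).round(4).tolist(),round(d["conf"],2)) for d in robot.landmark_of(c,"rod_tip")][:2])
E
```

```text
[ 0.49864475 -0.01497759  0.13643118] [ 1.26786019  0.19376549 -1.44166412] 0.017256489168506736 95.30881964612004
437 492 228 270 1834
0.0 [436.1 228. ] [485.3 255.4]
0.008 [439.5 237.6] [489.9 264.7]
0.011 [440.8 241.3] [491.7 268.3]
0.014 [442.1 245. ] [493.5 271.9]
[([0.6283, -0.011, 0.0979], 0.68)]
[([0.0576, 0.0035, -0.0711], 0.82)]
[([0.6226, -0.0113, 0.0951], 0.52)]
[([0.1784, 0.4929, -0.1301], 0.83), ([0.0595, 0.003, -0.0678], 0.64)]
```

>>> play_rows --increments "0 0 -30 0 1;0 0 -65 0 1;0 2 -100 0 1;35 6 -101 1 1;70 12 -101 2 1;110 18 -101 3 1;150 24 -101 4 1;190 30 -101 5.2 1;230 36 -101 5.2 1;270 42 -101 5.2 1;310 50 -101 5.2 1;345 56 -101 5.2 1;365 59 -101 5.2 1;376 60.5 -101 5.2 1;376 60.5 -101 5.2 1;376 60.5 -101 5.2 1;376 60.5 -101 5.2 1;376 60.5 -101 5.2 1"

```text
t: 20.3
tool_pos: [0.5238, 0.364, 0.2372]
orientation: [2.22, 2.222, 0.0]
force: [-0.3, -0.3, -2.2]
opening: 0.0171
gripper_force: 45.0
```

```bash
python3 - <<'E'
from h import *
p,M=tool();print(p,np.degrees(np.arctan2(M[1,0],M[0,0])),inc([.5241,.3654,.1475],90),inc([.5176,.2904,.1475],90))
for c in("wrist","scene","top"):
    robot.read_camera(c)
    for q in("rack_seat","rack"): print(c,q,[(np.round(d["centre"],4).tolist(),round(d["conf"],2)) for d in robot.landmark_of(c,q)][:2])
    print(c,[((np.array(d["centre"])-p).round(4).tolist(),round(d["conf"],2)) for d in robot.landmark_of(c,"rod_collar") if d["centre"][2]>.1][:1])
print(tool()[0])
E
```

```text
[0.52380355 0.3639824  0.23724663] 90.04162850197025 (array([ 1.4,  0.3, 89.7]), np.float64(0.0)) (array([-73.6,  -6.3,  89.7]), np.float64(0.0))
wrist rack_seat []
wrist rack [([0.5128, 0.2921, -0.0008], 0.73)]
wrist [([0.0018, -0.0044, -0.0205], 0.73)]
scene rack_seat [([0.5212, 0.2912, 0.1102], 0.77)]
scene rack []
scene [([-0.0007, -0.0007, -0.0195], 0.53)]
top rack_seat []
top rack [([0.5152, 0.2895, 0.0003], 0.64), ([0.6238, -0.0155, 0.0923], 0.58)]
top [([-0.0006, -0.0067, -0.0213], 0.53)]
[0.52340988 0.36513513 0.23690727]
```

>>> play_rows --increments "0 0.5 30 0 1;0 0.5 60 0 1;0 0.5 89 0 1;0 0.5 89 0 1;0 0.5 89 0 1;-15 -0.8 89 0 1;-30 -2 89 0 1;-42 -3 89 0 1;-54 -4 89 0 1;-66 -5 89 0 1;-74 -5.8 89 0 1;-75 -5.8 89 0 1;-75 -5.8 89 0 1;-75 -5.8 89 0 1"

```text
t: 22.3
tool_pos: [0.5178, 0.2904, 0.1479]
orientation: [-2.219, -2.224, -0.0]
force: [0.4, -0.2, -2.0]
opening: 0.017
gripper_force: 45.0
```

No contact. Lower onto the fork.

>>> play_rows --increments "0 0 5 0 1;0 0 10 0 1;0 0 14 0 1;0 0 16 0 1;0 0 17 0 1;0 0 17 0 1;0 0 17 0 1"

```text
t: 23.0
tool_pos: [0.5176, 0.2903, 0.1315]
orientation: [-2.219, -2.224, -0.0]
force: [-3.8, -1.1, 4.8]
opening: 0.0174
gripper_force: 45.1
```

```bash
python3 - <<'E'
from h import *
s=robot.read_state();print(s["tool_pos"],s["force"])
E
```

```text
[0.51763592 0.29030371 0.13145279] [-3.84286847 -1.09071222  4.76621852]
```

>>> play_rows --increments "0 0 0 0 0.5;0 0 0 0 0;0 0 0 0 -0.5;0 0 0 0 -1;0 0 0 0 -1;0 0 -30 0 -1;0 0 -70 0 -1;0 0 -110 0 -1;-10 0 -150 0 -1;-20 0 -200 0 -1;-20 0 -200 0 -1;-20 0 -200 0 -1"

```text
t: 24.2
tool_pos: [0.5188, 0.2702, 0.333]
orientation: [2.219, 2.222, 0.006]
force: [0.6, -0.6, -0.0]
opening: 0.0929
gripper_force: 0.0
```

```bash
python3 - <<'E'
from h import *
p,M=tool();print(p,robot.read_state()["opening"])
cv2.imwrite("pics/w8.png",robot.read_camera("wrist"))
for q in("rod_tip","rod_collar","rod_grip","rod"): print(q,[(np.round(d["centre"],4).tolist(),round(d["conf"],2)) for d in robot.landmark_of("wrist",q) if abs(d["centre"][1]-.29)<.05])
print(inc([.600,-.075,.30],95.2))
a=cv2.imread("pics/w2.png");b=cv2.imread("pics/w8.png")
print(a.shape)
E
```

```text
[0.51884778 0.2702206  0.33300164] 0.09288629687179926
rod_tip [([0.3781, 0.2989, 0.0044], 0.75), ([0.5195, 0.2874, 0.1444], 0.17)]
rod_collar [([0.3198, 0.2451, 0.0195], 0.92), ([0.5143, 0.2832, 0.115], 0.86)]
rod_grip [([0.5177, 0.2878, 0.1441], 0.88), ([0.5169, 0.2857, 0.1098], 0.42)]
rod [([0.5173, 0.29, 0.0385], 0.77), ([0.3197, 0.3171, 0.0261], 0.67)]
(array([-345.1,   82.2,   28.9]), np.float64(-5.1))
(420, 560, 3)
```

>>> play_rows --increments "-40 10 0 0 -1;-85 25 0 -1 -1;-130 45 0 -2 -1;-175 60 0 -3 -1;-220 80 10 -4 -1;-260 100 40 -5.2 -1;-295 109 80 -5.2 -1;-295 109 120 -5.2 -0.2;-295 109 141 -5.2 -0.2;-295 109 141 -5.2 -0.2;-295 109 141 -5.2 -0.2;-295 109 141 -5.2 -0.2"

```text
t: 25.65
tool_pos: [0.6286, -0.0244, 0.1923]
orientation: [2.113, 2.321, 0.003]
force: [0.2, 0.7, -0.4]
opening: 0.0584
gripper_force: 0.0
```

```bash
python3 - <<'E'
from h import *
cv2.imwrite("pics/w9.png",robot.read_camera("wrist"))
p,M=tool();print(p,robot.read_state()["opening"],np.degrees(np.arctan2(M[1,0],M[0,0])))
for q in("mount","socket","stand"): print(q,[(np.round(d["centre"],4).tolist(),round(d["conf"],2)) for d in robot.landmark_of("wrist",q)][:2])
R_=robot.regions_of("wrist","mount"); m=R_[0]["pixels"]; ys,xs=np.nonzero(m); print(R_[0]["conf"],xs.min(),xs.max(),ys.min(),ys.max(),m.sum())
th=np.linspace(0,2*np.pi,60)
for rr in(.012,.014):
    pts=[[ (.016*np.cos(a))*.866-rr*.5, .016*np.sin(a), .105+.5*.016*np.cos(a)+.866*rr] for a in th]
    q=proj("wrist",S(95.2,[.6262,-.0187],pts)); print(rr,q.min(0).round(1),q.max(0).round(1))
cv2.imwrite("pics/c9.png",cv2.resize(cv2.imread("pics/w9.png"),(800,600)))
print(inc([.6267,-.0247,.109],95.2))
E
```

```text
[ 0.62879984 -0.02436916  0.19256733] 0.05680345749255543 95.36246687274954
mount [([0.627, -0.0113, 0.0954], 0.7)]
socket [([0.6254, -0.0211, 0.1071], 0.61)]
stand [([0.628, -0.0213, -0.0025], 0.94)]
0.7 259 297 178 215 1231
0.012 [259.8 188.8] [299.1 215.7]
0.014 [259.6 190.6] [299.1 217.5]
(array([-0. , -1.7, 82.4]), np.float64(0.1))
```

View pics/c9.png

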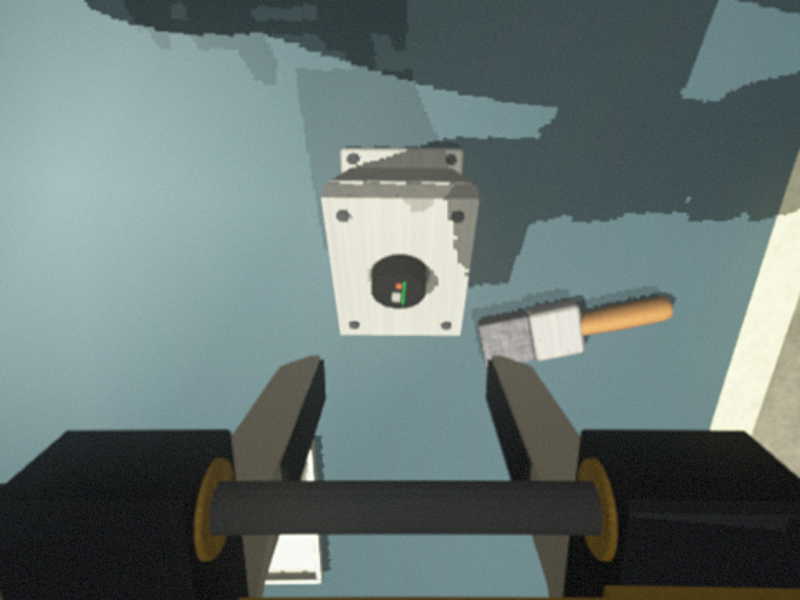

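```bash
python3 - <<'E'
from h import *
print(tool()[0],inc([.626,-.0247,.109],95.2))
E
```

```text
[ 0.62818155 -0.02451999  0.19140709] (array([ 0.1, -2.4, 82.4]), np.float64(0.1))
```

>>> play_rows --increments "0 -2 30 0 -0.2;0 -2 55 0 -0.2;0 -2 72 0 -0.2;0 -2 80 0 -0.2;0 -2 82 0 -0.2;0 -2 82 0 -0.2;0 -2 82 0 -0.2" --force 15

```text
t: 26.6
tool_pos: [0.6265, -0.025, 0.1095]
orientation: [2.115, 2.321, 0.002]
force: [-0.2, -0.3, 0.3]
opening: 0.0559
gripper_force: 0.0
```

```bash
python3 - <<'E'
from h import *
s=robot.read_state();print(s["tool_pos"],s["force"],s["opening"])
E
```

```text
[ 0.62651902 -0.02500833  0.10951132] [-0.19593272 -0.32428737  0.3110563 ] 0.05590865519712635
```

>>> play_rows --increments "0 0 0 0 0;0 0 0 0 0.2;0 0 0 0 0.3;0 0 0 0 0.4;0 0 0 0 1;0 0 0 0 1;0 0 0 0 1;0 0 0 0 1" --force 15

```text
t: 27.4
tool_pos: [0.6255, -0.0249, 0.1079]
orientation: [-2.116, -2.322, 0.0]
force: [-0.4, -0.3, 0.3]
opening: 0.0018
gripper_force: 0.0
```

```bash
python3 - <<'E'
from h import *
s=robot.read_state();print(s["tool_pos"],s["force"],s["opening"])
for c in("wrist","scene","top"):
    cv2.imwrite(f"pics/{c}10.png",robot.read_camera(c))
    print(c,[(np.round(d["centre"],4).tolist(),round(d["conf"],2)) for d in robot.landmark_of(c,"mount")][:3])
    print(c,[(np.round(d["centre"],4).tolist(),round(d["conf"],2)) for d in robot.recognise(c,"mount")][:3])
E
```

```text
[ 0.62545483 -0.0249269   0.1078907 ] [-0.40315276 -0.29472362  0.34592357] 0.0017614474555178766
wrist [([0.6272, -0.0159, 0.0959], 0.85)]
wrist [([0.6299, -0.0158, 0.1187], 0.67)]
scene [([0.6256, -0.0143, 0.091], 0.66)]
scene [([0.6275, -0.0267, 0.1099], 0.48)]
top []
top [([0.5032, 0.2613, 0.0839], 0.64)]
```

>>> play_rows --increments "0 0 -20 0 1;0 0 -50 0 -0.2;0 2 -82 0 -0.2;0 2 -82 0 -0.2;0 2 -82 0 -0.2;0 2 -82 0 -0.2;0 2 -82 0 -0.2"

```text
t: 28.55
tool_pos: [0.6264, -0.0246, 0.188]
orientation: [-2.114, -2.32, 0.003]
force: [0.3, 0.6, 0.4]
opening: 0.0439
gripper_force: 0.0
```

```bash
python3 - <<'E'
from h import *
s=robot.read_state();print(s["tool_pos"],s["opening"])
im=robot.read_camera("wrist");cv2.imwrite("pics/w11.png",im)
R_=robot.regions_of("wrist","mount"); m=R_[0]["pixels"]; ys,xs=np.nonzero(m); print(R_[0]["conf"],xs.min(),xs.max(),ys.min(),ys.max(),m.sum())
print([(np.round(d["centre"],4).tolist(),round(d["conf"],2)) for d in robot.landmark_of("wrist","mount")][:3])
for f in("pics/w9.png","pics/w11.png"):
    g=cv2.cvtColor(cv2.imread(f),6)[170:226:2,250:306:2]
    print(f); print("\n".join("".join(" .:-=+*#%@"[min(9,int(v)//24)] for v in r) for r in g))
th=np.linspace(0,2*np.pi,60)
for rr in(0,.004,.008,.012,.014):
    pts=[[ (.016*np.cos(a))*.866-rr*.5, .016*np.sin(a), .105+.5*.016*np.cos(a)+.866*rr] for a in th]
    q=proj("wrist",S(95.2,[.6262,-.0187],pts)); print(rr,q.min(0).round(1),q.max(0).round(1))
E
```

```text
[ 0.62644305 -0.02458763  0.18804409] 0.043903028627586854
0.9 263 301 180 218 1287
[([0.6268, -0.0136, 0.0934], 0.9)]
pics/w9.png
@@@@@@@@@@@@@@@@@@@@@@@@@@@@
@@@@@@@@@@@@@@@@@@@@@@@@@@@@
@@@@@@@@@@@@@@@@@@@@@@@@@@@@
@@@@@@@@@@@@@@@@@@@@@@@@@@@@
@@@@@@@@@@@%*+===+#%@@@@@@@@
@@@@@@@@@*-:::::::::=#@@@@@@
@@@@@@@#-:::::::::::::=@@@@@
@@@@@@*::::::::::::::::=@@@@
@@@@@#-:::::::::::::::::=%@@
@@@@%+::::::::::::::::::-+%@
@@@@%-::::::::::::::::::-=+@
@@@@#-::::::::::::::::::-=+#
@@@@%-::::::-:::::::::::-=++
@@@@%=:-::::::::--::::::-+++
@@@@@=::--:::-==+-::::::=+++
@@@@@=:::::::-**+-::::::=*+#
@@@@@=::::::::==+-::::::=+*@
@@@@@=::::::-+=-+-::::::+*%@
@@@@@*::::::*%%*+-::-:::%@@@
@@@@@@=:::::#@@*+::::::+@@@@
@@@@@@%-::::+%%++:::::=@@@@@
@@@@@@@%+::::---=::::+@@@@@@
@@@@@@@@@#+=-:::--=+%@@@@@@@
@@@@@@@@@@@@%###%%@@@@@@@@@@
@@@@@@@@@@@@@@@@@@@@@@@@@@@@
@@@@@@@@@@@@@@@@@@@@@@@@@@@@
@@@@@@@@@@@@@@@@@@@@@@@@@@@@
%@@@@@@@@@@@@@@@@@@@@@@@@@@@
pics/w11.png
@@@@@@@@@@@@@@@@@@@@@@@@@@@@
@@@@@@@@@@@@@@@@@@@@@@@@@@@@
@@@@@@@@@@@@@@@@@@@@@@@@@@@@
@@@@@@@@@@@@@@@@@@@@@@@@@@@@
@@@@@@@@@@@@@@@@%%@@@@@@@@@@
@@@@@@@@@@@%#==--:--+#%@@@@@
@@@@@@@@@@*-::::::::::-#@@@@
@@@@@@@@%-::::::::::::::=@@@
@@@@@@@#-::::::::::::::::=@@
@@@@@@@=::::::::::::::::::+@
@@@@@@#-::::::::::::::::::-+
@@@@@@*:::::::::::::::::::-=
@@@@@%+:::::::---:::::::::-=
@@@@@%*:::-:::::::-:::::::-+
@@@@@@#::::::-::::-:::::::=+
@@@@@@#:::-::::=+=+-::::::=+
@@@@@@%:::::-::+#++::::-::++
@@@@@@%:-::::::--=+::-::::++
@@@@@@%:::-:::**+=+::::-:-*%
@@@@@@@-:::-:-%@%+=:-:-::-%@
@@@@@@@%:::::-%@%+=:-:-::#@@
@@@@@@@@+::::-###+=:::::#@@@
@@@@@@@@@%+::::::=-:::-#@@@@
@@@@@@@@@@@#*=------+%@@@@@@
@@@@@@@@@@@@@@@%%%%@@@@@@@@@
@@@@@@@@@@@@@@@@@@@@@@@@@@@@
@@@@@@@@@@@@@@@@@@@@@@@@@@@@
@@@@@@@@@@@@@@@@@@@@@@@@@@@@
0 [262.2 179.1] [300.8 206.2]
0.004 [262.  182.6] [300.9 209.7]
0.008 [261.8 186.1] [301.1 213.2]
0.012 [261.6 189.8] [301.2 216.8]
0.014 [261.4 191.6] [301.3 218.6]
```

```bash
python3 - <<'E'
from h import *
p,M=tool();s=robot.read_state();print(p,s["opening"])
for dz in(0,-.019,-.03): print(dz,proj("wrist",[p+M@np.array([x,y,dz]) for x in(-.0075,.0075) for y in(-.028,0,.028)]).round(0).tolist())
im=robot.read_camera("wrist"); op=robot.read_state()["opening"]; print(op)
g=cv2.cvtColor(im,6)[225:345:4,190:380:3]
print("\n".join("".join(" .:-=+*#%@"[min(9,int(v)//24)] for v in r) for r in g))
E
```

```text
[ 0.62686274 -0.02465252  0.18875099] 0.05397939552930319
0 [[235.0, 250.0], [281.0, 250.0], [326.0, 251.0], [234.0, 228.0], [281.0, 228.0], [327.0, 228.0]]
-0.019 [[231.0, 265.0], [280.0, 265.0], [330.0, 265.0], [230.0, 240.0], [280.0, 240.0], [331.0, 240.0]]
-0.03 [[228.0, 274.0], [280.0, 274.0], [332.0, 274.0], [226.0, 248.0], [280.0, 248.0], [334.0, 248.0]]
0.05527318376072789
*****************@@@%@@@@@@@@@@@@@@@@@@@@@@@@@+++=-:----=+***+@@
*****************@@+==@@@@@@@@@@@@@@@@@@@==%@@+++=+*###*#####*@@
*****************@@@@@@@@@@@@@@@@@@@@@@@@@@@@#+++=*###*******+%@
********************+*+******+****+**+*+***+*++++=**####*###**#@
*************************+*****++**+*+++++++++++++*##*####*###*@
*************+******+****+****++**+++++++++++++++++#######***#+@
****+****+===***+**+**++**++++++++++++++++++++++++===+#*###*##*%
******+------.***+*+*+**+**++++++++++++++++++++++::-----+*###***
***+-----=--:.++***+*+++++**+++*+++++++++++++++++:.----=-=-=++++
*++---------..+***+**+++*++++++++++++++++++++++++:.---------=+++
*+---------:..+++++++++++++++++++++++++++++++++++:..---------=++
+
[... 533 characters left out ...]
+++++++++++++++++++++++++++++++++++++.....--------
-------.....+++++++++++++++++++++++++++++++++++++++-.....-------
------.....:-+++++++++++++++++++++++++++++++++++++++. ...-------
------.....-:+++++++++++++++++++++++++++++++++++++++: . ..------
-----......--+++++++++++++++++++++++++++++++++++++++= ... ------
-----.....--:++++++++++++++++++++++++++++++++++++++++. .  .-----
----:.....%--++++++++++++++++++++++++++++++++++++++++:.  ..-----
-----....+@--++++++++++++++++++++++++++++++++++++++++=.  ..-----
---:-....@@--+++++++++++++++++++++++++++++++++++++++++.   .-----
.......:.::........................:.........:..:...............
.::..:..:.:..::.:..::..:.:.:.................................:..
```

```bash
python3 - <<'E'
from h import *
print(tool()[0],inc([.626,-.0247,.084],95.2))
E
```

```text
[ 0.62702364 -0.0246901   0.18905925] (array([ 1.000e-01, -9.000e-01,  1.051e+02]), np.float64(0.1))
```

>>> play_rows --increments "0 -1 35 0 -0.2;0 -1 70 0 -0.2;0 -1 90 0 -0.2;0 -1 98 0 -0.2;0 -1 102 0 -0.2;0 -1 105 0 -0.2;0 -1 105 0 -0.2;0 -1 105 0 -0.2"

```text
t: 29.55
tool_pos: [0.6274, -0.0249, 0.0863]
orientation: [2.115, 2.321, 0.002]
force: [-0.1, -0.4, 0.1]
opening: 0.0565
gripper_force: 0.0
```

```bash
python3 - <<'E'
from h import *
s=robot.read_state();p,M=tool();print(p,s["force"],s["opening"])
im=robot.read_camera("wrist");cv2.imwrite("pics/w12.png",im)
g=cv2.cvtColor(im,6)[190:300:4,190:380:3]
print("\n".join("".join(" .:-=+*#%@"[min(9,int(v)//24)] for v in r) for r in g))
th=np.linspace(0,2*np.pi,60)
pts=[[ (.016*np.cos(a))*.866-.0135*.5, .016*np.sin(a), .105+.5*.016*np.cos(a)+.866*.0135] for a in th]
q=proj("wrist",S(95.2,[.6258,-.0187],pts)); print(q.min(0).round(1),q.max(0).round(1))
E
```

```text
[ 0.62738572 -0.02491921  0.08632533] [-0.05042418 -0.40492824  0.0847252 ] 0.05653899380378213
##%@#==-:::=======================================::::-====-----
###@%+=======================***===========================-----
###@@@**************************===========================-----
###@@@#*************************==========================----=-
####@%%+=====+=++++===========++==========================------
####@%%%@=================================================--=---
####@%%@@+==========++===================================---=---
#####@%@@@*********************========================**=------
#####@%%@@@@****************+++++=====================+*+-------
#####%@%%%@@************-:......:...:+***==============*=-----=-
######@%%%@@@*********-.:.:...........:+**============+*------=-
######@%%%@%@*******=::.:.:.:....:.....:+**===========**********
######%@%%@%@#*****=-.::.:.....:::......-**+=========+**********
#######@%%%@@@@****==::..::.::......:...-+**=========***********
#######@@%@@@@@@***=-:::::::::.::::..:.:=***+======+************
#######@%+==#@@@****-::::::::.:::::.::.:***********===+****+++++
####*+======:#@@@@**-:::::::::::-::::::.*********+.-=======+++++
##*========-:*@@@@@%:::::::::==:-::::::.**********.:=========+--
##=========::+@@@@@@-::::::::::-::::::::*********+..-========-:-
#==========::=@@@@@@@:::::::*++-:::::::*%%%%%#***+..:=========--
==========:::-@@@@@@@@=:::::+++-::::::%@@@@@@@@@@%:::-=========*
==========:::-@@@@@@@@@@@=-:::::::-#@@@@@@@@@@@@@#...:==========
=========:::::@@@@@@@@@@@@@@@@@@@@@@@@@@@@@@@@@@@#....-=========
========-::::+**@@@@@@@@@@@@@@@@@@@@@@@@@@@@@@@@@@....:=========
========:.:::++==@@@@@@@@@@@@@@@@@@@@@@@@@@@#===@@=.:..-========
=======-:.::=@@@@@@@@@@@@@@@@@@@@@@@@@@@@@@@@@@@@@%....:=-======
-======:.::.+##*##############*############*###*###:....-=======
=======::.::***************************************=....:=-=====
[248.  244.3] [308.7 278.4]
```

>>> play_rows --increments "0 -1.2 2 0 -0.2;0 -2.4 4 0 -0.2;0 -2.4 6 0 -0.2;0 -2.4 7 0 -0.2;0 -2.4 7 0 -0.2;0 -2.4 7 0 -0.2"

```text
t: 30.2
tool_pos: [0.6241, -0.025, 0.0779]
orientation: [-2.116, -2.322, -0.0]
force: [-0.6, 0.3, 0.1]
opening: 0.0558
gripper_force: 0.0
```

```bash
python3 - <<'E'
from h import *
s=robot.read_state();p,M=tool();print(p,s["force"],s["opening"])
im=robot.read_camera("wrist");cv2.imwrite("pics/w13.png",im)
g=cv2.cvtColor(im,6)[220:300:4,190:380:3]
print("\n".join("".join(" .:-=+*#%@"[min(9,int(v)//24)] for v in r) for r in g))
E
```

```text
[ 0.6240845  -0.02500683  0.07790371] [-0.64693491  0.29630762  0.07206996] 0.055848822129939336
#####+=======================================================---
#####%+======================================================---
######@=+**********++++*******+++-======================****=-==
######@+==****************-:..........:-=================**+-=-=
######%@@++************+-....:...........-+=============++*++===
#######@@%=+**********=:...:..............===============*******
#######@@%+==********=:.....:....:........-==============*******
#######%@%#==*******+=:::::...............-=*===========********
######*+====-=******+=:::.:.....:.:..:....-+*+====:=====+*******
###+========.=********..::.::::..::.....::=***====.-========*+++
##+========::-********::::::::::..:..:....+*******.:=========+++
#+=========::+@%******:::::.:::==--:::::::=*******..-==========-
+=========-::=@@#*****::::::::::-:-:::.:::+******+.:.==========:
==========:::-@@@@****:::::::-+++--:::::::*******=...-==========
=========-::::@@@@@@@@@+:::::-**+-::::::.%@@@@@@%+.:..==========
=========::::=@@@@@@@@@@@*:::::::-:::::+@@@@@@@@@@....-=========
========-.:::@@@@@@@@@@@@@@@@%#+*#%%@@@@@@@@@@@@@@:....=========
========:::::@@@@@@@@@@@@@@@@@@@@@@@@@@@@@@@@@@@@@#.:::-========
=======-:::.*@%+==%@@@@@@@@@@@@@@@@@@@@@@@@@@@#-=-%....:========
=======::.:.@@@%#%@@@@@@@@@@@@@@@@@@@@@@@@@@@@@*+#@=....-=======
```

>>> play_rows --increments "0 0 0.5 0 0;0 0 1 0 0.2;0 0 1 0 0.3;0 0 1 0 0.4;0 0 1 0 0.5;0 0 1 0 1;0 0 1 0 1;0 0 1 0 1" --force 15

```text
t: 31.05
tool_pos: [0.6244, -0.0251, 0.0771]
orientation: [2.116, 2.322, 0.001]
force: [2.7, -0.4, -1.0]
opening: 0.0311
gripper_force: 15.0
```

>>> play_rows --increments "0 0 0 0 1;0 0 0 0 1;-1 0 -1.7 0 1;-2 0 -3.5 0 1;-3 0 -5.2 0 1;-4 0 -6.9 0 1;-5 0 -8.7 0 1;-6 0 -10.4 0 1;-7.5 0 -13 0 1;-9 0 -15.6 0 1;-11 0 -19 0 1;-14 0 -24.2 0 1;-20 0 -34.6 0 1;-20 0 -34.6 0 1;-20 0 -34.6 0 1" --force 30

```text
t: 32.55
tool_pos: [0.6265, -0.0453, 0.1124]
orientation: [2.116, 2.321, 0.001]
force: [-0.7, -0.8, -1.2]
opening: 0.0306
gripper_force: 30.0
```

```bash
python3 - <<'E'
from h import *
s=robot.read_state();p,M=tool();print(p,s["force"],s["opening"])
for c in("wrist","scene"):
    robot.read_camera(c)
    print(c,[(np.round(d["centre"],4).tolist(),round(d["conf"],2)) for d in robot.landmark_of(c,"mount")][:2],[(np.round(d["centre"],4).tolist(),round(d["conf"],2)) for d in robot.recognise(c,"mount")][:2])
R_=robot.regions_of("wrist","mount"); m=R_[0]["pixels"]; ys,xs=np.nonzero(m); print(R_[0]["conf"],xs.min(),xs.max(),ys.min(),ys.max(),m.sum())
E
```

```text
[ 0.62645992 -0.04533866  0.11237559] [-0.69078624 -0.78441414 -1.1829552 ] 0.03057908841449085
wrist [([0.6322, -0.0347, 0.1326], 0.75)] [([0.63, -0.034, 0.1541], 0.85), ([0.6259, 0.0091, 0.1159], 0.61)]
scene [([0.6271, -0.0323, 0.1272], 0.64), ([0.5394, -0.3151, 0.0069], 0.25)] []
0.65 253 314 215 285 3804
```

>>> play_rows --increments "-15 0 -20 0 1;-40 -5 -30 0 1;-70 -20 -30 0 1;-105 -40 -30 0 1;-140 -55 -30 0 1;-175 -70 -30 0 1;-210 -85 -30 0 1;-245 -100 -30 0 1;-265 -112 -30 0 1;-274 -116 -10 0 1;-274 -116 10 0 1;-274 -116 30 0 1;-274 -116 30 0 1;-274 -116 30 0 1;-274 -116 30 0 1"

```text
t: 34.4
tool_pos: [0.5367, -0.3289, 0.0831]
orientation: [2.114, 2.321, 0.0]
force: [0.3, -0.5, 0.0]
opening: 0.0306
gripper_force: 30.0
```

```bash
python3 - <<'E'
from h import *
s=robot.read_state();p,M=tool();print(p,s["force"],s["opening"])
for c in("wrist","top","scene"):
    robot.read_camera(c)
    for q in("tray_cell_a","mount","tray"): print(c,q,[(np.round(d["centre"],4).tolist(),round(d["conf"],2)) for d in robot.landmark_of(c,q)][:3])
print(tool()[0],inc([.5353,-.3294,.005],95.2))
E
```

```text
[ 0.53669308 -0.32892187  0.08309633] [ 0.30464134 -0.48139303  0.0403088 ] 0.03060534085806387
wrist tray_cell_a [([0.5393, -0.3164, 0.007], 0.89), ([0.4617, -0.3281, -0.0005], 0.73)]
wrist mount [([0.5377, -0.3199, 0.0998], 0.96)]
wrist tray [([0.4935, -0.2881, -0.003], 0.79)]
top tray_cell_a [([0.4634, -0.3216, -0.0009], 0.64)]
top mount [([0.5382, -0.3205, 0.0983], 0.66)]
top tray [([0.494, -0.2879, 0.0018], 0.71)]
scene tray_cell_a [([0.461, -0.3248, 0.0026], 0.83), ([0.5376, -0.3159, 0.0034], 0.55)]
scene mount [([0.5359, -0.3151, 0.0976], 0.76)]
scene tray [([0.497, -0.2887, 0.0008], 0.65)]
[ 0.53583078 -0.32847173  0.08150831] (array([-0.9, -0.6, 76.5]), np.float64(0.1))
```

>>> play_rows --increments "0 0 25 0 1;0 0 50 0 1;0 0 65 0 1;0 0 73 0 1;0 0 78 0 1;0 0 80 0 1;0 0 80 0 1;0 0 80 0 1"

```text
t: 35.8
tool_pos: [0.5365, -0.329, 0.0026]
orientation: [2.115, 2.321, 0.0]
force: [-0.8, -0.2, -0.5]
opening: 0.0307
gripper_force: 30.0
```

>>> play_rows --increments "0 0 1 0 1;0 0 2 0 1;0 0 3 0 1;0 0 4 0 1;0 0 5 0 1;0 0 5 0 1"

```text
t: 36.4
tool_pos: [0.5357, -0.3284, -0.0037]
orientation: [-2.116, -2.322, 0.0]
force: [-0.0, 0.2, 0.2]
opening: 0.0307
gripper_force: 30.0
```

>>> play_rows --increments "0 0 1 0 1;0 0 2 0 1;0 0 2 0 1;0 0 2 0 1"

```text
t: 36.8
tool_pos: [0.5359, -0.3285, -0.0054]
orientation: [2.116, 2.322, -0.0]
force: [-0.3, -0.5, -0.1]
opening: 0.0304
gripper_force: 30.0
```

>>> play_rows --increments "0 0 1 0 1;0 0 2 0 1;0 0 2 0 1;0 0 2 0 1"

```text
t: 37.2
tool_pos: [0.5362, -0.329, -0.0063]
orientation: [2.115, 2.321, -0.0]
force: [-2.4, 1.4, 6.8]
opening: 0.0308
gripper_force: 30.0
```

>>> play_rows --increments "0 0 0 0 1;0 0 0 0 1;1.2 0 0.3 0 1;2.3 0 0.6 0 1;3.4 0 0.9 0 1;4.4 0 1.3 0 1;5.5 0 1.7 0 1;6.5 0 2.1 0 1;7.5 0 2.6 0 1;8.5 0 3.1 0 1;8.5 0 3.1 0 1" --force 6

```text
t: 38.3
tool_pos: [0.5353, -0.3197, -0.0106]
orientation: [2.116, 2.322, 0.001]
force: [2.0, 2.4, 5.0]
opening: 0.0316
gripper_force: 6.0
```

```bash
cat > chk.py <<'E'
from h import *
s=robot.read_state();p,M=tool();print(s["t"],p,s["force"],s["opening"],s["gripper_force"])
for c in("wrist","scene"):
    im=robot.read_camera(c);cv2.imwrite(f"pics/k_{c}.png",im)
    for fn in(robot.landmark_of,robot.recognise): print(c,[(np.round(d["centre"],4).tolist(),round(d["conf"],2)) for d in fn(c,"mount")][:3])
    if c=="wrist":
        m=[d for d in robot.regions_of(c,"mount")][0]["pixels"]; ys,xs=np.nonzero(m); print(xs.min(),xs.max(),ys.min(),ys.max(),m.sum())
        g=cv2.cvtColor(im,6)[200:310:4,190:380:3]
        print("\n".join("".join(" .:-=+*#%@"[min(9,int(v)//24)] for v in r) for r in g))
E
python3 chk.py
```

```text
38.3 [ 0.53532485 -0.31969283 -0.01058077] [1.99409004 2.39013125 5.01971055] 0.03164096886880334 6.037403047084808
wrist [([0.5371, -0.3148, 0.0081], 0.67)]
wrist [([0.5381, -0.3096, 0.0296], 0.9)]
253 315 219 294 3910
@@@@@@@@@@@-==@@@****=======================+********=-==---:.::
@@@@@@@@@@@-==#@@***========================*********=-===--::.-
@@@@@@@@@@@-+==@@@*==========================********=-+*=---::-
@@@@@@@@@@@==++@@%*==========================+*******=-+*----::-
@@@@@@@@@@@+==#@@*============================*******=-**---::--
@@@@@@@@@@@+==%@@==========-:......-==========*******=-**----:::
@@@@@@@@@@@*===%@+=======-............========*******=-**----:-:
@@@@@@@@@@@#===@@@======:..............:======*******=-**----:::
@@@@@@@@@@@%=+=@@%=====-................-===++*******==**:-::-::
@@@@@@@@@@@@==+@@*=====.............. .. ===*********-=*+:----:-
@@@@@@@@@@@@-==+@==++=:................  :=+*******==-=**:---:::
@@@@@@@@@@@@=**%@@++*+:........... . .  .:*********+=-=*+-----:-
@@@@@@@@@@@@=**@@@++**......... .... ....:*++******+=-+*=::-:---
@@@@@@@@@@@@=*++----:+.............
[... 388 characters left out ...]
:...........----------+:-==++==
@@@@@@@=----------...#*......===:-......:@...------------:-===+=
@@@@@@#-----------...@@+......::.:.....:@@:..:----------::=+====
@@@@@@------------...@@@@=............*@@@+...------------+=====
@@@@@=-----------:..:@@@@@@#+:...::=@@@@@@*...-----------:==+===
@@@@*------------...=@#%@@@@@@@@%%%%@@@@@@%...:------------+====
----::::---------...-+==================---...:---::---:::::----
:.:......-------:...-----------------------....:-:----: ..  .. .
::.......-------:...+++++++************#*##=.. :------:  .  .  .
scene [([0.5351, -0.3152, 0.006], 0.71), ([0.461, -0.3248, 0.004], 0.57)]
scene [([0.5334, -0.3235, 0.0264], 0.5), ([0.5299, 0.2366, 0.0471], 0.18)]
```

>>> play_rows --increments "1 0 0.6 0 1;2 0 1.2 0 1;3 0 1.8 0 1;3.6 0 2.3 0 1;4.2 0 2.8 0 1;4.2 0 3 0 1;4.2 0 3 0 1"

```text
t: 39.35
tool_pos: [0.5346, -0.3162, -0.0134]
orientation: [2.116, 2.322, -0.001]
force: [1.0, -0.1, 3.9]
opening: 0.0321
gripper_force: 6.0
```

```bash
python3 chk.py | grep -v '@@@\|--::'
```

```text
39.35 [ 0.53457046 -0.31616097 -0.01344692] [ 1.04429473 -0.08260597  3.88403958] 0.032139318752136624 6.000982895493507
wrist [([0.5378, -0.3157, 0.0072], 0.75)]
wrist [([0.5387, -0.3104, 0.0296], 0.61)]
252 315 223 296 3735
::.......-------:...=+================--=--:.. ---:---: ...    .
scene [([0.5318, -0.315, 0.0007], 0.74)]
scene [([0.5364, -0.3223, 0.0258], 0.58)]
```

```bash
python3 - <<'E'
from h import *
th=np.linspace(0,2*np.pi,90); C=np.c_[.016*np.cos(th),.016*np.sin(th)]
im=cv2.imread("pics/k_wrist.png"); g=cv2.cvtColor(im,6)
# column profile through the mount's middle
print("col284",g[205:310:2,284].tolist())
for phi in(-5,0,5,10,15):
    a=np.radians(phi); ax=np.array([-np.sin(a),0,np.cos(a)]); ex=np.array([np.cos(a),0,np.sin(a)])
    pad=np.array([.002,0,-.0134+.035])           # relative to TCP in tool x; world z
    o=pad-.020*ax
    f=[o+.025*ax+c[0]*ex+[0,c[1],0] for c in C]; b=[o+c[0]*ex+[0,c[1],0] for c in C]
    qf=proj("wrist",S(95.2,[.5352,-.3162],f)); qb=proj("wrist",S(95.2,[.5352,-.3162],b))
    print(phi,"z",np.round(o[2],4),"face",qf.min(0).round(),qf.max(0).round(),"base",qb.min(0).round(),qb.max(0).round())
E
```

```text
col284 [110, 108, 109, 111, 110, 112, 109, 111, 93, 33, 25, 28, 27, 28, 35, 32, 38, 34, 34, 30, 28, 24, 29, 33, 34, 60, 78, 84, 83, 42, 36, 32, 88, 118, 113, 119, 116, 120, 124, 100, 48, 43, 40, 41, 44, 56, 210, 232, 220, 218, 223, 128, 85]
-5 z 0.0017 face [249. 236.] [313. 296.] base [253. 222.] [309. 276.]
0 z 0.0016 face [249. 237.] [313. 295.] base [253. 220.] [309. 272.]
5 z 0.0017 face [249. 239.] [313. 294.] base [253. 218.] [310. 268.]
10 z 0.0019 face [249. 242.] [313. 293.] base [253. 216.] [310. 264.]
15 z 0.0023 face [249. 244.] [313. 292.] base [253. 215.] [310. 260.]
```

>>> play_rows --increments "0 0 0.5 0 1;0 0 1 0 1;0 0 1.5 0 1;0 0 1.5 0 1;0 0 1.5 0 0.35;0 0 1.5 0 0.3;0 0 1.5 0 0.2;0 0 1.5 0 0.1;0 0 1.5 0 0;0 0 1.5 0 0;0 0 1.5 0 0" --force 3

```text
t: 40.8
tool_pos: [0.5345, -0.3158, -0.0152]
orientation: [-2.116, -2.322, 0.0]
force: [-0.6, -0.2, -0.2]
opening: 0.0465
gripper_force: 0.0
```

```bash
python3 chk.py | grep -v '@@@\|--::'
```

```text
40.8 [ 0.53453964 -0.31580421 -0.0151931 ] [-0.58150187 -0.18794037 -0.23425022] 0.04650365170858763 0.0
wrist [([0.5376, -0.3153, 0.0052], 0.62)]
wrist [([0.534, -0.3099, 0.0253], 0.95)]
252 315 224 297 3776
scene [([0.5229, 0.289, 0.1088], 0.72), ([0.5322, -0.3136, -0.0006], 0.62)]
scene [([0.5347, -0.317, 0.0297], 0.65)]
```

Released; rise clear and check everything once.

>>> play_rows --increments "0 0 -15 0 0;0 0 -40 0 0;0 0 -80 0 0;0 0 -120 0 0;0 0 -180 0 0;0 0 -200 0 0;0 0 -200 0 0;0 0 -200 0 0"

```text
t: 41.95
tool_pos: [0.5354, -0.3164, 0.1871]
orientation: [2.114, 2.32, 0.001]
force: [-0.3, 0.1, -1.7]
opening: 0.0466
gripper_force: 0.0
```

```bash
python3 - <<'E'
from h import *
s=robot.read_state();print(s["t"],s["tool_pos"],s["force"])
for c in("wrist","scene","top"):
    cv2.imwrite(f"pics/f_{c}.png",robot.read_camera(c))
    for q in("mount","rod_grip","rod_collar","spare_square"): print(c,q,[(np.round(d["centre"],4).tolist(),round(d["conf"],2)) for d in robot.landmark_of(c,q)][:4])
m=[d["pixels"] for d in robot.regions_of("wrist","mount")]
for x in m[:3]:
    ys,xs=np.nonzero(x); print(xs.min(),xs.max(),ys.min(),ys.max(),x.sum())
th=np.linspace(0,2*np.pi,90)
for z in(.004,.029): q=proj("wrist",[[.5355+.016*np.cos(a),-.3145+.016*np.sin(a),z] for a in th]); print(z,q.min(0).round(),q.max(0).round())
E
```

```text
41.95 [ 0.53535051 -0.31635559  0.18710709] [-0.27215747  0.10458672 -1.72061267]
wrist mount []
wrist rod_grip []
wrist rod_collar [([0.5371, -0.3136, 0.0016], 0.71), ([0.5386, -0.2416, 0.002], 0.64)]
wrist spare_square [([0.5373, -0.245, 0.0051], 0.95)]
scene mount [([0.535, -0.3139, -0.001], 0.56)]
scene rod_grip [([0.5166, 0.2894, 0.1441], 0.86), ([0.322, 0.2195, 0.0134], 0.74), ([0.7498, 0.4064, 0.0122], 0.63), ([0.4606, 0.4894, 0.0118], 0.43)]
scene rod_collar [([0.7136, 0.4133, 0.0209], 0.83), ([0.3173, 0.2525, 0.018], 0.76), ([0.5193, 0.2915, 0.1116], 0.72), ([0.4601, 0.4599, 0.0171], 0.61)]
scene spare_square [([0.6218, -0.0189, -0.0001], 0.52), ([0.5386, -0.248, 0.0002], 0.51), ([0.5159, 0.2887, -0.0003], 0.2)]
top mount [([0.5366, -0.3158, 0.0037], 0.59)]
top rod_grip [([0.3254, 0.2147, 0.0132], 0.89), ([0.457, 0.4877, 0.0169], 0.78), ([0.5184, 0.2858, 0.1414], 0.65), ([0.7462, 0.4056, 0.0105], 0.65)]
top rod_collar [([0.7109, 0.4087, 0.016], 0.88), ([0.5205, 0.284, 0.1099], 0.77), ([0.4593, 0.4543, 0.0201], 0.73), ([0.3182, 0.2486, 0.0206], 0.57)]
top spare_square [([0.5337, -0.2463, 0.0038], 0.43)]
268 297 159 191 805
0.004 [268. 159.] [297. 188.]
0.029 [267. 164.] [298. 194.]
```

```bash
python3 -c "
from plant import robot
print(robot.close_job())"
```

```text
the job is handed in; nothing more can be done
None
```

The job is handed in at about 42 s of the 69 s allowed: by the last camera readings the mount stands upright, polished face up, on the floor of a free tray cell, and the rod hangs back in its rack fork; the verdict was not returned.

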